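Hold the bracelet case's lid at its balance point for the picture

TASK

The phone is about to photograph the bracelets, with the white lining of the case's lid throwing light on them: draw the side bolt fully open, then swing the lid up (the bar in front is its handle) to the point where it just balances, clearly short of upright, and keep it there. The hinge has no stay, so never let the lid drop or tip over backwards; finish while still holding the lid still at its balance point, with the bolt left open and the things around the case left where they are.

Things in the scene. Friction and masses are not known exactly. Their poses are not given: they have to be found in the camera images.
- case: Dark wooden bracelet case, fixed. Origin: centre of its underside; x to its back (hinge), y to the left seen from the robot. Base 120 (x) by 240 (y) by 45 mm high; the shut lid adds 40 mm (85 in all). On its right (-y) a block 50 mm (x) wide, 52 high, from y = -147 to -245 mm carries a steel bolt along y. Its front (bar side, -x) is nearer the robot.
- hinge (a point): Middle of the lid's hinge line: 60 mm behind the case's centre (+x) and 45 mm above the bench. The hinge line runs along the case's y.
- lid (a joint): Lid angle, rad: 0 shut (start), grows as the front edge rises and swings back, stop at 2.0. A deep shell 120 by 240 by 40 mm, 0.3 to 0.56 kg, hinge almost frictionless. Centre of mass 65 mm before and 28 mm above the hinge line when shut, so it balances at 1.16 rad (66 degrees from shut): below that it falls shut, above it falls open. The shut bolt locks it.
- bar (a point): Middle of the lid's handle: round steel bar 12 mm thick along the case's y, free for 94 mm between two arms, 45 mm before the lid's front face. Lid shut: 165 mm before and 20 mm above the hinge line (65 mm over the bench). It can turn between fingers that keep pointing down. At balance: 48 mm before and 159 mm above the hinge line (204 mm over the bench).
- bolt (a joint): Draw of the bolt, m: 0 fully shut, 0.030 fully open (stop); it starts at 0 to 0.005 and slides along the case's -y (outwards, away from the lid), with about 2 N of friction. It stays where it is left and frees the lid from about 0.015 on.
- knob (a point): Point on the bolt's knob to grip: an upright round steel post, 14 mm thick, its top 105 mm above the bench; this point is on its axis 90 mm above the bench. The post stands free above the bolt bar, whose top is 60 mm above the bench. With the bolt shut it is at y = -190 mm in the case's frame, x = 0.
- bracelet: Loose ring of wooden beads, 90 mm across, 14 mm high, left of the case and a little to its front; origin at the centre of its underside. To be left alone.
- caliper: Loose digital caliper, about 200 mm long, 13 mm high, lying behind the case; origin under its middle. To be left alone.
- bead_bowl: Loose white bowl with beads, 72 mm across, 30 mm high, behind the bolt block; origin at the centre of its underside. To be left alone.
- phone_stand: Loose phone on an upright stand, foot 100 mm across, 255 mm high, left of the case; origin at the centre of its underside. To be left alone.

How it is judged (in metres and radians):
On the way, in this order (a step that is already met when the one before it is completed fails the run):
1. the bolt is drawn open (at least 25 mm) with the lid still shut (value of joint bolt above 0.025 m and value of joint lid below 0.05 rad), for 0.2 s.
2. the lid is on its way up (past 0.4 rad), held by the fingers (value of joint lid above 0.4 rad and contact force between the fingers and lid above 0.5 N), for 0.1 s.
At the end, for the whole second after the job is handed in: The fingers hold the lid (more than 0.5 N) within 0.09 rad (5 degrees) of its balance angle of 1.16 rad, still to 0.05 rad/s, with the bolt at least 25 mm open and every bystander within 20 mm of where it was (value of joint lid between 1.07 and 1.25 rad and velocity of joint lid between -0.05 and 0.05 rad/s and contact force between the fingers and lid above 0.5 N and value of joint bolt above 0.025 m and distance of each of bracelet, caliper, bead_bowl, phone_stand from where it was at the start of the episode below 0.02 m); the arm keeps its last pose, push and grip.
It fails at once if the lid drops (falls shut faster than 1.5 rad/s) (velocity of joint lid below -1.5 rad/s).
It fails at once if the lid tips over backwards (past 1.6 rad) (value of joint lid above 1.6 rad).
It fails at once if a bystander is moved more than 20 mm (distance of any of bracelet, caliper, bead_bowl, phone_stand from where it was at the start of the episode above 0.02 m).
It also fails if it takes over 54 s, if anything falls off the work surface, if the arm or the gripper's body presses on something with over 40 N, if the wrist force passes 120 N, or if a joint passes its speed limit or range.

ROBOT

A 6-joint arm with a two-finger parallel gripper is mounted at the origin on the work surface. World frame = base frame: x ahead of the robot, y to its left, z up, the work surface at z = 0. Lengths are in mm, angles in rad, forces in N, time in s.
With the tool pointing down it reaches from about 325 to 900 mm from the base axis. Payload 6.1 kg.
Tool frame: the origin (TCP) lies midway between the tips of the shut fingers; the grasp point (between the pads) lies 19 mm behind it (arm.tcp_to_grasp is the z of the grasp point in the tool frame, in mm); z points along the fingers, y is the direction in which the jaws open and shut (so a half turn about z gives the same grasp; the last joint's range is limited). The gripper opens to 85 mm and grips with 20 to 120 N. Pads are 22 mm wide; open, the fingers measure 114 mm over their backs; the gripper's body (76 mm by 85 mm) begins 54 mm behind the grasp point. The pads swing forward as they close: fully open they stand 13 mm farther back than shut.
Start: joints at [-1.394, 0.22, 1.526, -0, 1.395, -0.126], TCP at [186.364, -596.56, 231.3] pointing down, gripper open.
Joint ranges: [-2.98, 2.98], [-0.91, 2.08], [0.09, 2.57], [-1.24, 4.39], [0.2, 2.65], [-2.68, 2.68]. Speed limits (rad/s): [2.57, 2.57, 3.01, 3.14, 3.14, 3.14].

INTERFACE

Orientations are given as a unit quaternion [x, y, z, w].
In Python, from workcell import arm gives the robot as it stands.
- The arm moves only by the tool drive_tool, never from a script. Its argument "increments" is a list of rows, each an object of numbers: "grip": the opening, from 0 (shut) to 1 (fully open); "tx", "ty", "tz": the shift along the tool's x, y, z in mm; "wx", "wy", "wz": the turn, a rotation vector about the tool's x, y, z in degrees. In form: [{"grip": .., "tx": .., "ty": .., "tz": .., "wx": .., "wy": .., "wz": ..}, ...]. A call has 1 to 12 rows; each row is the pose to reach, as a shift and turn from the pose commanded when the call began, along the tool's axes at that moment; what a row does not reach only later rows make up. A row lasts 1/12 s, in which the tool goes at most 41.7 mm and 7.16 degrees, less where a joint would pass 70% of its speed; a pose out of reach is approached as far as the arm can. A call with a gripper value outside its range is refused whole. The fingers move at their own pace and stop on an object; "newtons" is the grip in N (left out, the last holds). Time passes only in rows, so rows that repeat a pose let the fingers close. It gives the time, the measured TCP pose, the force and the opening at its end, in the units of the state.
- arm.state(): the state, without advancing time (a new reading comes with each control period).
- arm.get_image(name): name is "scene" or "top" or "wrist"; returns the picture (480x640x3 uint8, red, green, blue); there is no depth.
- arm.camera_params(name): a dict with "fx", "fy", "cx", "cy" (pixels), "eye" and "rotation" of the camera in the world; the wrist camera has in their place "mount" (4x4, takes a point from camera to tool coordinates, whose origin is the TCP and whose axes are the flange's). Camera axes: x right, y down, z forward; pixel columns grow to the right and rows downward; lengths in mm; the calibration is good to about 2 mm. The wrist camera is an equidistant fisheye: a pixel r from the principal point sees the ray r / f radians off the axis. A picture is of the moment at which its call begins: read the wrist's pose just before it. camera_params takes no time and is no camera call.
- arm.hand_in(): hands the job in, once; it reports no verdict.
Trained networks look in the newest picture that a camera, given by its name, has taken for a name from the list of things; names that differ only in an ending like _2 or _b are one class to them, and where a whole thing is asked for, a point or a joint stands for the part that bears it (a point fixed in the world has none). Each returns a list of dicts, best first, with "confidence" (0 to 1); they miss things now and then, are a little off and sometimes report something else, mostly with a low value. They report only what shows in the picture. A call takes as long as a camera call.
- arm.regions_of(camera, name): "region" (480x640 bool, what is visible of it) and "point" ([column, row] in pixels, amid what is visible of it).
- arm.spot_point(camera, name): "point" ([column, row] in pixels: a listed point, or the origin of a listed thing).
The state is a dict: "time": time; "joint_pos": joint angles; "qvel": joint speeds; "joint_efforts": joint torques, N m; "tcp_pos": TCP position; "tcp_rot": TCP orientation; "force": force on the tool from outside, world axes, zero at the start; "torque": the same for the moment, N m; "width": opening from 0.0 (shut) to 1.0 (fully open).
Only numpy, scipy, OpenCV 4.12 (cv2) and the standard library are available. Lean on these libraries where they do the work, as an engineer would, in place of code of your own. Each camera call takes 0.05 s, during which the arm holds its last target.

## Working session

There is one attempt and no reset: what is moved stays moved. The work goes in short steps, Python scripts to look and compute and a tool call to move; the robot and the scene stay as the last step left them, time stands still between calls to the robot, and variables do not carry over. Pictures are saved under pics/ and viewed, and the job is handed in when it is done.

Besides the shell and the picture viewer there is one more tool, called as a command line: name --argument value ..., lists and objects as JSON in quotes. drive_tool: Moves the arm, as the interface text tells. Its arguments: {"type":"object","properties":{"increments":{"type":"array","items":{"type":"object","properties":{"grip":{"type":"number"},"tx":{"type":"number"},"ty":{"type":"number"},"tz":{"type":"number"},"wx":{"type":"number"},"wy":{"type":"number"},"wz":{"type":"number"}}}},"newtons":{"type":"number"}},"required":["increments"]}

```bash
mkdir -p pics; ls; python3 - <<'E'
from workcell import arm
import cv2,numpy as np
s=arm.state();print(s['time'],s['tcp_pos'],s['tcp_rot'],s['width'],s['force'],arm.tcp_to_grasp)
for c in ['scene','top']:
    im=arm.get_image(c);cv2.imwrite(f'pics/{c}0.png',im[:,:,::-1])
    p=arm.camera_params(c);print(c,p)
    for n in ['case','hinge','bar','knob']:
        print(n,[(np.round(d['point'],1),round(d['confidence'],2)) for d in arm.spot_point(c,n)][:3])
print(arm.state()['time'])
E
```

```text
pics
0.0 [ 186.27408061 -595.96076115  230.19536799] [ 9.88557465e-01  1.50841645e-01 -1.96822682e-05 -9.67168185e-04] 0.998756952926881 [-0.03412186  0.35597766  0.36177542] -18.700000000000003
scene {'fx': 578.2858081921981, 'fy': 578.2858081921981, 'cx': 324.4755428117077, 'cy': 240.95009276538858, 'eye': array([927.99393046, 476.80454087, 917.94760465]), 'rotation': array([ 0.31663489,  0.90613571, -0.26352525, -0.09599411])}
case [(array([351.3, 291.9]), 0.64)]
hinge [(array([319.7, 295.9]), 0.96)]
bar [(array([404.6, 258.6]), 0.84)]
knob [(array([300.9, 184.2]), 0.94)]
top {'fx': 463.0747715045109, 'fy': 463.0747715045109, 'cx': 328.080158630342, 'cy': 240.32632508719396, 'eye': array([444.23396283, 100.33371267, 801.60851182]), 'rotation': array([ 0.70490084, -0.70248193,  0.0833993 , -0.05175424])}
case [(array([285.4, 243.1]), 0.64)]
hinge []
bar [(array([268.1, 300.7]), 0.63)]
knob [(array([399.7, 259.1]), 0.95)]
0.5
```

View pics/scene0.png

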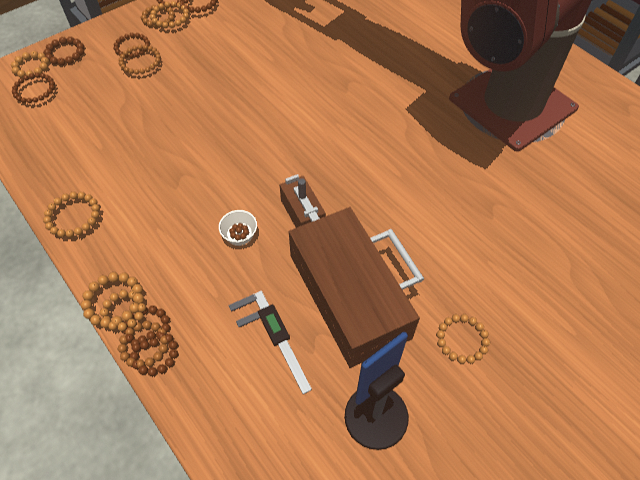

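View pics/top0.png

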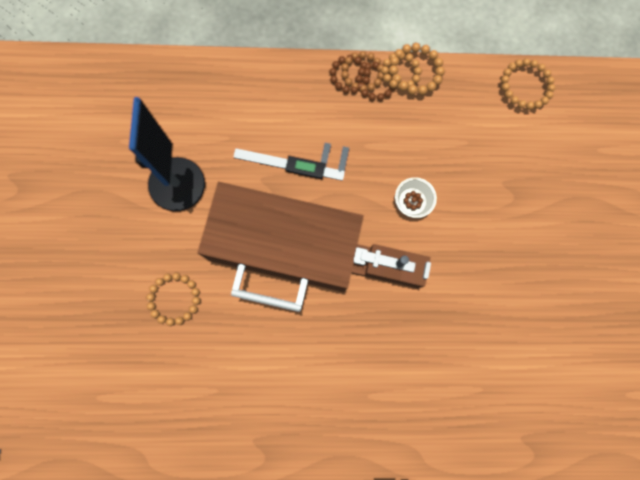

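```bash
cat > h.py <<'E'
import numpy as np
from scipy.spatial.transform import Rotation as R
from scipy.optimize import least_squares
from workcell import arm
def proj(c,P):
    p=arm.camera_params(c); q=(np.atleast_2d(P)-p['eye'])@R.from_quat(p['rotation']).as_matrix()
    return np.c_[p['fx']*q[:,0]/q[:,2]+p['cx'],p['fy']*q[:,1]/q[:,2]+p['cy']]
def unz(c,px,z):
    p=arm.camera_params(c); d=R.from_quat(p['rotation']).as_matrix()@np.array([(px[0]-p['cx'])/p['fx'],(px[1]-p['cy'])/p['fy'],1])
    return p['eye']+d*(z-p['eye'][2])/d[2]
E
python3 - <<'E'
from h import *
print('knob',unz('scene',(300.9,184.2),90),unz('top',(399.7,259.1),90))
print('bar',unz('scene',(404.6,258.6),65),unz('top',(268.1,300.7),65))
print('hinge',unz('scene',(319.7,295.9),45)); print('case',unz('scene',(351.3,291.9),0),unz('top',(285.4,243.1),0))
E
```

```text
knob [550.39326228 -54.53472673  90.        ] [553.24347611 -43.96479554  90.        ]
bar [497.50961599 168.56683408  65.        ] [489.68980887 161.64963314  65.        ]
hinge [649.98388332 126.04655033  45.        ]
case [586.53703152 136.74817062   0.        ] [594.22124199 139.2092599    0.        ]
```

```bash
python3 - <<'E'
import cv2
a=cv2.imread('pics/scene0.png')[170:370,250:440];cv2.imwrite('pics/sc.png',cv2.resize(a,None,fx=3,fy=3,interpolation=2))
a=cv2.imread('pics/top0.png')[170:320,190:440];cv2.imwrite('pics/tc.png',cv2.resize(a,None,fx=3,fy=3,interpolation=2))
E
```

```text
(no output)
```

View pics/sc.png

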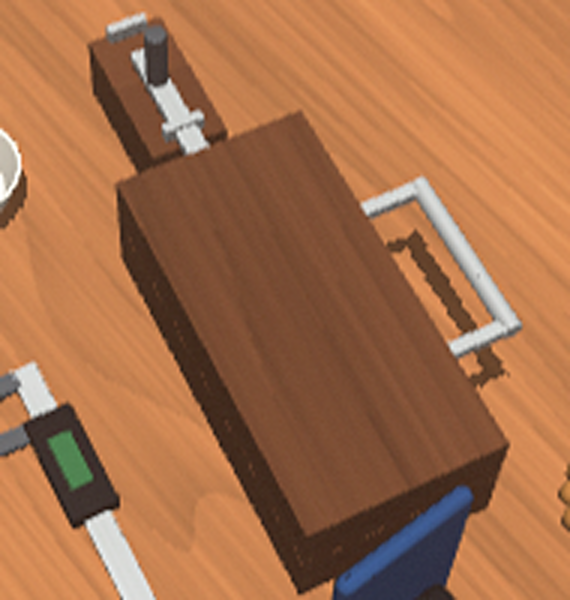

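View pics/tc.png

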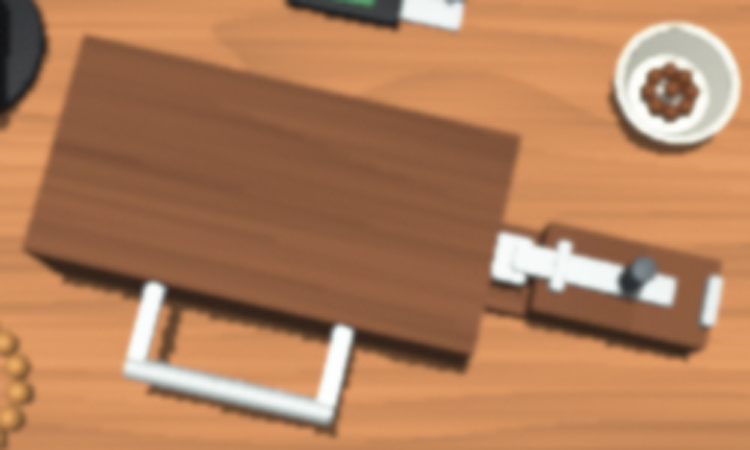

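```bash
cat > fit.py <<'E'
from h import *
import json
S=[((60,-120,85),(289.3,231.7)),((-60,-120,85),(350.3,207.7)),((-60,120,85),(419.3,318.7)),((60,120,85),(351.7,348.7)),((-105,0,65),(250+469/3,170+252/3))]
T=[((60,120,85),(218.3,181.7)),((60,-120,85),(363.3,215.3)),((-60,-120,85),(346,287.5)),((-60,120,85),(198.3,252.3)),((-105,0,65),(267,300.3))]
def W(v,P):
    a=v[2];M=np.array([[np.cos(a),-np.sin(a),0],[np.sin(a),np.cos(a),0],[0,0,1]])
    return np.asarray(P,float)@M.T+[v[0],v[1],0]
def f(v,sets):
    return np.concatenate([(proj(c,W(v,[p[0] for p in L]))-[p[1] for p in L]).ravel() for c,L in sets])
if __name__=='__main__':
    for sets in ([('scene',S)],[('top',T)],[('scene',S),('top',T)]):
        r=least_squares(f,[590,135,-.2],args=(sets,)); print(np.round(r.x,3),np.round(r.fun.reshape(-1,2),1).tolist())
    v=r.x
    for n,p in dict(knob=(0,-190,90),bar=(-105,0,65),hinge=(60,0,45),barbal=(12,0,204)).items(): print(n,np.round(W(v,p),1))
    print('knobtop',unz('scene',(302,181.7),105),unz('top',(404.3,259.3),105))
    K=[unz('scene',(302,181.7),105),unz('top',(404.3,259.3),105)]
    a=v[2]
    for k in K: d=k[:2]-v[:2]; print('local',np.array([[np.cos(a),np.sin(a)],[-np.sin(a),np.cos(a)]])@d)
    print(np.round(np.degrees(a),2))
E
python3 fit.py
```

```text
[ 5.94925e+02  1.40905e+02 -2.27000e-01] [[-0.4, -0.9], [0.5, -0.9], [0.6, -0.4], [0.5, 0.5], [-1.2, 1.5]]
[ 5.93359e+02  1.40960e+02 -2.27000e-01] [[-0.4, -0.8], [0.6, -0.2], [1.8, 0.7], [-1.3, 0.6], [-0.7, -0.5]]
[ 5.94057e+02  1.40885e+02 -2.27000e-01] [[-0.0, -1.1], [0.8, -1.2], [1.0, -0.7], [0.9, 0.1], [-0.9, 1.2], [-0.3, -1.3], [0.7, -0.6], [1.8, 0.3], [-1.2, 0.1], [-0.7, -0.9]]
knob [551.3 -44.2  90. ]
bar [491.8 164.5  65. ]
hinge [652.5 127.4  45. ]
barbal [605.7 138.2 204. ]
knobtop [552.26521327 -48.17999185 105.        ] [550.67800621 -48.02357741 105.        ]
local [   1.86118055 -193.61999886]
local [   0.27952246 -193.82505848]
-13.02
```

drive_tool --increments '[{"tx":256,"ty":-207,"tz":15,"wz":15},{"tx":256,"ty":-207,"tz":15,"wz":15},{"tx":256,"ty":-207,"tz":15,"wz":15},{"tx":512,"ty":-414,"tz":30,"wz":30.4},{"tx":512,"ty":-414,"tz":30,"wz":30.4},{"tx":512,"ty":-414,"tz":30,"wz":30.4},{"tx":512,"ty":-414,"tz":30,"wz":30.4},{"tx":512,"ty":-414,"tz":30,"wz":30.4},{"tx":512,"ty":-414,"tz":30,"wz":30.4},{"tx":512,"ty":-414,"tz":30,"wz":30.4},{"tx":512,"ty":-414,"tz":30,"wz":30.4},{"tx":512,"ty":-414,"tz":30,"wz":30.4}]'

```text
$.increments[0]: bad value
```

drive_tool --increments '[{"grip":1,"tx":512,"ty":-414,"tz":30,"wx":0,"wy":0,"wz":30.4},{"grip":1,"tx":512,"ty":-414,"tz":30,"wx":0,"wy":0,"wz":30.4},{"grip":1,"tx":512,"ty":-414,"tz":30,"wx":0,"wy":0,"wz":30.4},{"grip":1,"tx":512,"ty":-414,"tz":30,"wx":0,"wy":0,"wz":30.4},{"grip":1,"tx":512,"ty":-414,"tz":30,"wx":0,"wy":0,"wz":30.4},{"grip":1,"tx":512,"ty":-414,"tz":30,"wx":0,"wy":0,"wz":30.4},{"grip":1,"tx":512,"ty":-414,"tz":30,"wx":0,"wy":0,"wz":30.4},{"grip":1,"tx":512,"ty":-414,"tz":30,"wx":0,"wy":0,"wz":30.4},{"grip":1,"tx":512,"ty":-414,"tz":30,"wx":0,"wy":0,"wz":30.4},{"grip":1,"tx":512,"ty":-414,"tz":30,"wx":0,"wy":0,"wz":30.4},{"grip":1,"tx":512,"ty":-414,"tz":30,"wx":0,"wy":0,"wz":30.4},{"grip":1,"tx":512,"ty":-414,"tz":30,"wx":0,"wy":0,"wz":30.4}]'

```text
time: 1.5
tcp_pos: [463.7, -180.0, 209.0]
tcp_rot: [0.994, -0.114, 0.001, 0.0]
force: [0.8, -0.7, -0.4]
width: 1.0
```

```bash
cat >> h.py <<'E'
def tool(tgt,yaw_y=None):
    s=arm.state(); M=R.from_quat(s['tcp_rot']).as_matrix()
    d=np.array(tgt)-s['tcp_pos']; y=np.degrees(np.arctan2(M[1,1],M[0,1]))
    print('t',round(s['time'],2),'tcp',np.round(s['tcp_pos'],1),'yaw_y',round(y,2),'shift',np.round(M.T@d,1),'tilt',np.round(M[:,2],3),'F',np.round(s['force'],1),'w',round(s['width'],3),'q6',round(s['joint_pos'][5],2), 'qv',np.abs(s['qvel']).max().round(3))
E
python3 -c "
from h import *
tool([551.3,-48,200])"
```

```text
t 1.5 tcp [ 463.7 -180.   209. ] yaw_y -103.06 shift [  55.5 -148.4    9. ] tilt [ 0.001 -0.001 -1.   ] F [ 0.8 -0.7 -0.4] w 1.0 q6 1.27 qv 1.023
```

drive_tool --increments '[{"grip":1,"tx":50,"ty":-133,"tz":8,"wx":0,"wy":0,"wz":0},{"grip":1,"tx":50,"ty":-133,"tz":8,"wx":0,"wy":0,"wz":0},{"grip":1,"tx":50,"ty":-133,"tz":8,"wx":0,"wy":0,"wz":0},{"grip":1,"tx":50,"ty":-133,"tz":8,"wx":0,"wy":0,"wz":0},{"grip":1,"tx":50,"ty":-133,"tz":8,"wx":0,"wy":0,"wz":0},{"grip":1,"tx":50,"ty":-133,"tz":8,"wx":0,"wy":0,"wz":0},{"grip":1,"tx":50,"ty":-133,"tz":8,"wx":0,"wy":0,"wz":0}]'

```text
time: 2.08
tcp_pos: [541.2, -64.2, 200.6]
tcp_rot: [0.994, -0.114, -0.0, 0.0]
force: [-0.4, 0.2, 0.1]
width: 0.996
```

```bash
python3 -c "
from h import *
import cv2
tool([551.3,-48,200])
s=arm.state();im=arm.get_image('wrist');cv2.imwrite('pics/w1.png',im[:,:,::-1])
p=arm.camera_params('wrist');print(p)
for n in ['knob','bar']:
  for d in arm.spot_point('wrist',n)[:2]:
    u=np.array(d['point'])-[p['cx'],p['cy']];r=np.hypot(*u);th=r/p['fx']
    dc=np.r_[np.sin(th)*u/r,np.cos(th)];m=np.array(p['mount']);M=R.from_quat(s['tcp_rot']).as_matrix()
    e=s['tcp_pos']+M@m[:3,3];dw=M@m[:3,:3]@dc;z={'knob':90,'bar':65}[n]
    print(n,d,e+dw*(z-e[2])/dw[2])
"
```

```text
t 2.08 tcp [541.2 -64.2 200.6] yaw_y -103.05 shift [  6.2 -18.    0.5] tilt [-0. -0. -1.] F [-0.4  0.2  0.1] w 0.996 q6 1.54 qv 0.02
{'fx': 371.64829954431775, 'fy': 371.64829954431775, 'cx': 323.33016481671626, 'cy': 233.83975905997423, 'mount': array([[ 1.24852606e-04, -9.65755956e-01, -2.59452150e-01,
         6.51569305e+01],
       [ 9.99999939e-01,  3.59547235e-05,  3.47382397e-04,
        -4.76589619e-01],
       [-3.26158089e-04, -2.59452178e-01,  9.65755901e-01,
        -1.43591438e+02],
       [ 0.00000000e+00,  0.00000000e+00,  0.00000000e+00,
         1.00000000e+00]])}
knob {'point': [298.0, 222.4], 'confidence': 0.74} [550.37644653 -47.67743852  90.        ]
bar {'point': [106.9, 322.8], 'confidence': 0.84} [491.97900472 163.41457626  65.        ]
```

View pics/w1.png

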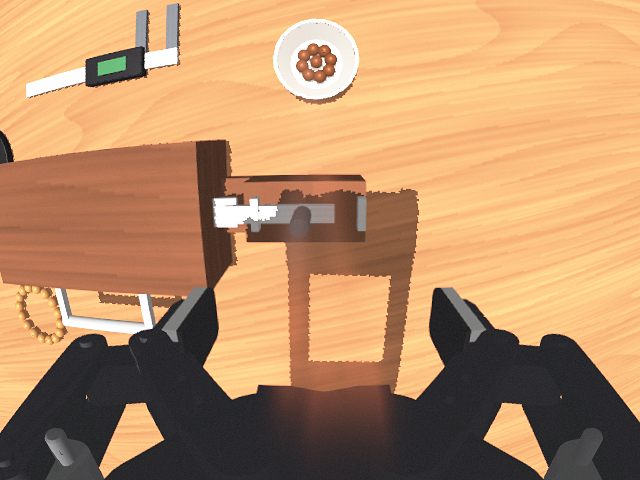

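drive_tool --increments '[{"grip":0.65,"tx":6,"ty":-18,"tz":0,"wx":0,"wy":0,"wz":0},{"grip":0.65,"tx":6,"ty":-18,"tz":40,"wx":0,"wy":0,"wz":0},{"grip":0.65,"tx":6,"ty":-18,"tz":75,"wx":0,"wy":0,"wz":0},{"grip":0.65,"tx":6,"ty":-18,"tz":105,"wx":0,"wy":0,"wz":0},{"grip":0.65,"tx":6,"ty":-18,"tz":120,"wx":0,"wy":0,"wz":0},{"grip":0.65,"tx":6,"ty":-18,"tz":129,"wx":0,"wy":0,"wz":0},{"grip":0.65,"tx":6,"ty":-18,"tz":129,"wx":0,"wy":0,"wz":0},{"grip":0.65,"tx":6,"ty":-18,"tz":129,"wx":0,"wy":0,"wz":0}]' --newtons 20

```text
time: 2.9
tcp_pos: [551.8, -48.2, 72.3]
tcp_rot: [0.993, -0.114, 0.0, 0.0]
force: [-0.2, 0.0, 1.1]
width: 0.651
```

```bash
python3 -c "
from h import *
import cv2
tool([551.3,-48,71])
im=arm.get_image('wrist');cv2.imwrite('pics/w2.png',im[:,:,::-1])
"
```

```text
t 2.9 tcp [551.8 -48.2  72.3] yaw_y -103.12 shift [-0.5 -0.   1.3] tilt [ 0.001 -0.    -1.   ] F [-0.2  0.   1.1] w 0.651 q6 1.57 qv 0.027
```

View pics/w2.png

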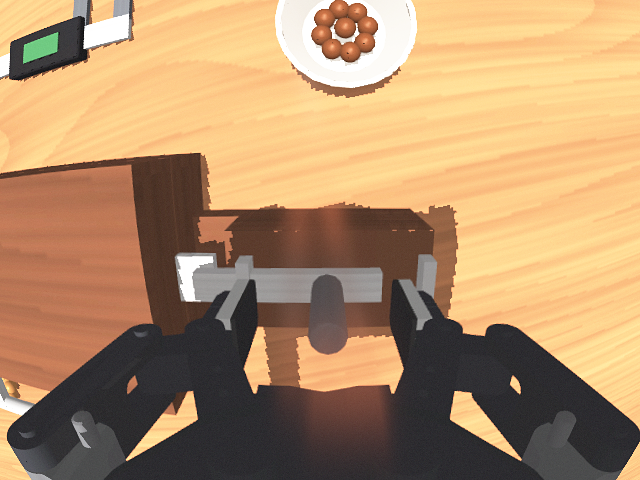

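drive_tool --increments '[{"grip":0,"tx":0,"ty":0,"tz":0,"wx":0,"wy":0,"wz":0},{"grip":0,"tx":0,"ty":0,"tz":0,"wx":0,"wy":0,"wz":0},{"grip":0,"tx":0,"ty":0,"tz":0,"wx":0,"wy":0,"wz":0},{"grip":0,"tx":0,"ty":0,"tz":0,"wx":0,"wy":0,"wz":0},{"grip":0,"tx":0,"ty":0,"tz":0,"wx":0,"wy":0,"wz":0},{"grip":0,"tx":0,"ty":0,"tz":0,"wx":0,"wy":0,"wz":0},{"grip":0,"tx":0,"ty":0,"tz":0,"wx":0,"wy":0,"wz":0}]' --newtons 30

```text
time: 3.53
tcp_pos: [552.3, -47.7, 72.8]
tcp_rot: [0.994, -0.114, 0.001, 0.0]
force: [-1.0, -1.7, 6.3]
width: 0.152
```

drive_tool --increments '[{"grip":0,"tx":0,"ty":4,"tz":0,"wx":0,"wy":0,"wz":0},{"grip":0,"tx":0,"ty":9,"tz":0,"wx":0,"wy":0,"wz":0},{"grip":0,"tx":0,"ty":14,"tz":0,"wx":0,"wy":0,"wz":0},{"grip":0,"tx":0,"ty":19,"tz":0,"wx":0,"wy":0,"wz":0},{"grip":0,"tx":0,"ty":23,"tz":0,"wx":0,"wy":0,"wz":0},{"grip":0,"tx":0,"ty":25,"tz":0,"wx":0,"wy":0,"wz":0},{"grip":0,"tx":0,"ty":26,"tz":0,"wx":0,"wy":0,"wz":0},{"grip":0,"tx":0,"ty":26,"tz":0,"wx":0,"wy":0,"wz":0},{"grip":0,"tx":0,"ty":26,"tz":0,"wx":0,"wy":0,"wz":0}]'

```text
time: 4.28
tcp_pos: [546.6, -72.9, 72.8]
tcp_rot: [0.994, -0.114, 0.001, 0.0]
force: [-0.0, 0.6, 5.9]
width: 0.152
```

```bash
python3 -c "
from h import *
tool([551.3,-48,71])"
```

```text
t 4.28 tcp [546.6 -72.9  72.8] yaw_y -103.05 shift [ -1.1 -25.3   1.8] tilt [ 0.002 -0.    -1.   ] F [-0.   0.6  5.9] w 0.152 q6 1.52 qv 0.003
```

drive_tool --increments '[{"grip":0,"tx":0,"ty":1,"tz":0,"wx":0,"wy":0,"wz":0},{"grip":0,"tx":0,"ty":2,"tz":0,"wx":0,"wy":0,"wz":0},{"grip":0,"tx":0,"ty":3,"tz":0,"wx":0,"wy":0,"wz":0},{"grip":0,"tx":0,"ty":3,"tz":0,"wx":0,"wy":0,"wz":0}]'

```text
time: 4.62
tcp_pos: [546.2, -74.5, 72.8]
tcp_rot: [0.994, -0.114, 0.001, -0.001]
force: [0.9, 5.9, 5.4]
width: 0.15
```

drive_tool --increments '[{"grip":0.5,"tx":0,"ty":-1,"tz":0,"wx":0,"wy":0,"wz":0},{"grip":0.5,"tx":0,"ty":-1,"tz":0,"wx":0,"wy":0,"wz":0},{"grip":0.5,"tx":0,"ty":-1,"tz":0,"wx":0,"wy":0,"wz":0},{"grip":0.5,"tx":0,"ty":-1,"tz":0,"wx":0,"wy":0,"wz":0},{"grip":0.5,"tx":0,"ty":-1,"tz":-30,"wx":0,"wy":0,"wz":0},{"grip":0.5,"tx":0,"ty":-1,"tz":-70,"wx":0,"wy":0,"wz":0},{"grip":0.5,"tx":0,"ty":-1,"tz":-110,"wx":0,"wy":0,"wz":0},{"grip":0.5,"tx":0,"ty":-1,"tz":-110,"wx":0,"wy":0,"wz":0},{"grip":0.5,"tx":0,"ty":-1,"tz":-110,"wx":0,"wy":0,"wz":0}]'

```text
time: 5.37
tcp_pos: [547.3, -75.4, 185.0]
tcp_rot: [0.994, -0.114, 0.003, 0.001]
force: [-0.2, 1.0, -0.4]
width: 0.496
```

```bash
python3 -c "
from h import *
from fit import W
import cv2
tool([492,164,150])
for c in ['scene','top']:
  im=arm.get_image(c);cv2.imwrite('pics/%s1.png'%c,im[:,:,::-1])
  for d in arm.spot_point(c,'knob')[:2]: print(c,d,unz(c,d['point'],90))
s=arm.state();im=arm.get_image('wrist');cv2.imwrite('pics/w3.png',im[:,:,::-1])
p=arm.camera_params('wrist')
for n in ['knob','bar']:
  for d in arm.spot_point('wrist',n)[:2]:
    u=np.array(d['point'])-[p['cx'],p['cy']];r=np.hypot(*u);th=r/p['fx']
    dc=np.r_[np.sin(th)*u/r,np.cos(th)];m=np.array(p['mount']);M=R.from_quat(s['tcp_rot']).as_matrix()
    e=s['tcp_pos']+M@m[:3,3];dw=M@m[:3,:3]@dc;z={'knob':90,'bar':65}[n]
    print(n,d,e+dw*(z-e[2])/dw[2])
v=[594,140.9,-.227]
print(W(v,(0,-220,90)))
"
```

```text
t 5.37 tcp [547.3 -75.4 185. ] yaw_y -103.06 shift [-108.2 -220.8   34.2] tilt [ 0.006 -0.002 -1.   ] F [-0.2  1.  -0.4] w 0.496 q6 1.52 qv 0.068
scene {'point': [298.1, 175.8], 'confidence': 0.66} [542.59429065 -73.17702476  90.        ]
top {'point': [416.9, 266.6], 'confidence': 0.8} [541.55193969 -70.71105261  90.        ]
top {'point': [412.8, 201.2], 'confidence': 0.57} [647.40499617 -68.05437959  90.        ]
knob {'point': [319.4, 236.7], 'confidence': 0.61} [544.84496693 -71.55997848  90.        ]
bar {'point': [90.4, 337.7], 'confidence': 0.84} [490.17631972 164.21187696  65.        ]
[544.48778938 -73.45610791  90.        ]
```

View pics/w3.png

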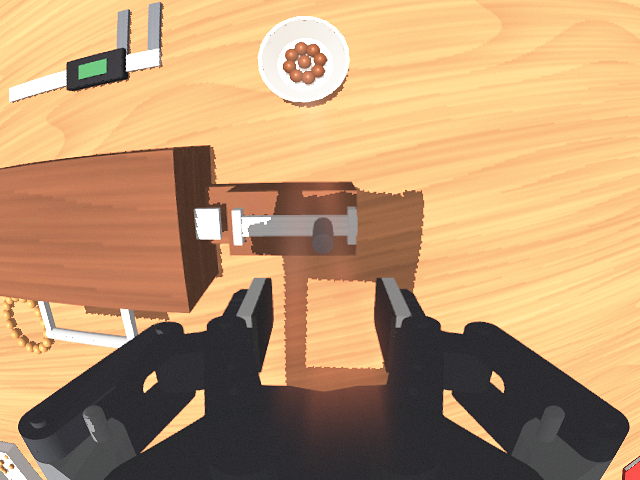

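drive_tool --increments '[{"grip":0.4,"tx":-12,"ty":-24,"tz":0,"wx":0,"wy":0,"wz":-7},{"grip":0.4,"tx":-24,"ty":-48,"tz":0,"wx":0,"wy":0,"wz":-14},{"grip":0.4,"tx":-34,"ty":-70,"tz":0,"wx":0,"wy":0,"wz":-21},{"grip":0.4,"tx":-44,"ty":-90,"tz":0,"wx":0,"wy":0,"wz":-28},{"grip":0.4,"tx":-54,"ty":-110,"tz":0,"wx":0,"wy":0,"wz":-35},{"grip":0.4,"tx":-64,"ty":-130,"tz":0,"wx":0,"wy":0,"wz":-42},{"grip":0.4,"tx":-74,"ty":-150,"tz":0,"wx":0,"wy":0,"wz":-49},{"grip":0.4,"tx":-84,"ty":-170,"tz":0,"wx":0,"wy":0,"wz":-56},{"grip":0.4,"tx":-94,"ty":-190,"tz":0,"wx":0,"wy":0,"wz":-63},{"grip":0.4,"tx":-104,"ty":-205,"tz":0,"wx":0,"wy":0,"wz":-70},{"grip":0.4,"tx":-108,"ty":-215,"tz":0,"wx":0,"wy":0,"wz":-77},{"grip":0.4,"tx":-108,"ty":-221,"tz":0,"wx":0,"wy":0,"wz":-84}]'

```text
time: 6.72
tcp_pos: [488.7, 166.5, 180.7]
tcp_rot: [0.812, 0.584, -0.001, -0.001]
force: [0.3, 1.0, -0.2]
width: 0.4
```

drive_tool --increments '[{"grip":0.4,"tx":0,"ty":0,"tz":0,"wx":0,"wy":0,"wz":-6},{"grip":0.4,"tx":0,"ty":0,"tz":0,"wx":0,"wy":0,"wz":-6},{"grip":0.4,"tx":0,"ty":0,"tz":0,"wx":0,"wy":0,"wz":-6}]'

```text
time: 6.97
tcp_pos: [489.5, 165.0, 180.9]
tcp_rot: [0.784, 0.621, -0.001, -0.0]
force: [-0.4, -0.5, 0.4]
width: 0.398
```

```bash
cat > wl.py <<'E'
from h import *
import cv2,sys
def look(name,items):
    s=arm.state();im=arm.get_image('wrist');cv2.imwrite('pics/%s.png'%name,im[:,:,::-1])
    p=arm.camera_params('wrist')
    for n,z in items.items():
      for d in arm.spot_point('wrist',n)[:1]:
        u=np.array(d['point'])-[p['cx'],p['cy']];r=np.hypot(*u);th=r/p['fx']
        dc=np.r_[np.sin(th)*u/r,np.cos(th)];m=np.array(p['mount']);M=R.from_quat(s['tcp_rot']).as_matrix()
        e=s['tcp_pos']+M@m[:3,3];dw=M@m[:3,:3]@dc
        print(n,d,e+dw*(z-e[2])/dw[2])
E
python3 -c "
from wl import *
tool([491.6,164.2,46])
look('w4',{'bar':65})"
```

```text
t 6.97 tcp [489.5 165.  180.9] yaw_y -13.22 shift [ -0.2   2.4 134.9] tilt [-0.001 -0.    -1.   ] F [-0.4 -0.5  0.4] w 0.398 q6 0.4 qv 0.017
bar {'point': [327.0, 232.4], 'confidence': 0.89} [490.97737358 161.77535293  65.        ]
```

View pics/w4.png

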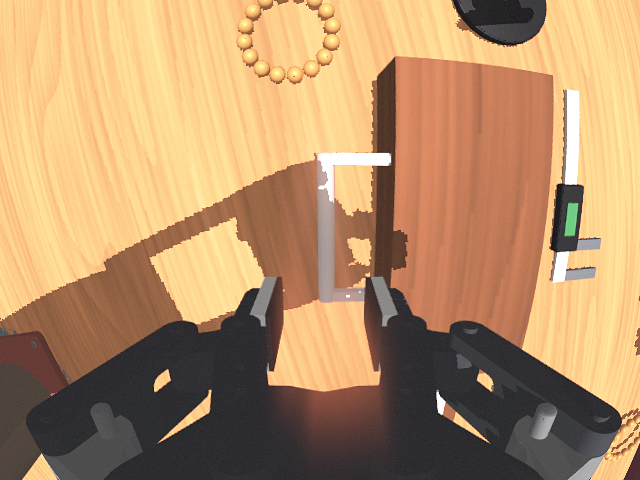

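drive_tool --increments '[{"grip":0.4,"tx":0,"ty":2,"tz":20,"wx":0,"wy":0,"wz":0},{"grip":0.4,"tx":0,"ty":2,"tz":50,"wx":0,"wy":0,"wz":0},{"grip":0.4,"tx":0,"ty":2,"tz":80,"wx":0,"wy":0,"wz":0},{"grip":0.4,"tx":0,"ty":2,"tz":100,"wx":0,"wy":0,"wz":0},{"grip":0.4,"tx":0,"ty":2,"tz":112,"wx":0,"wy":0,"wz":0},{"grip":0.4,"tx":0,"ty":2,"tz":116,"wx":0,"wy":0,"wz":0},{"grip":0.4,"tx":0,"ty":2,"tz":116,"wx":0,"wy":0,"wz":0}]'

```text
time: 7.65
tcp_pos: [491.4, 164.3, 64.9]
tcp_rot: [0.783, 0.622, -0.001, -0.0]
force: [-0.1, -0.6, 0.7]
width: 0.403
```

```bash
python3 -c "
from wl import *
tool([491.6,164.2,46])
look('w5',{'bar':65})"
```

```text
t 7.65 tcp [491.4 164.3  64.9] yaw_y -13.12 shift [-0.   0.2 18.9] tilt [-0.002 -0.    -1.   ] F [-0.1 -0.6  0.7] w 0.403 q6 0.4 qv 0.03
bar {'point': [323.0, 298.3], 'confidence': 0.79} [490.67893239 163.55545842  65.        ]
```

View pics/w5.png

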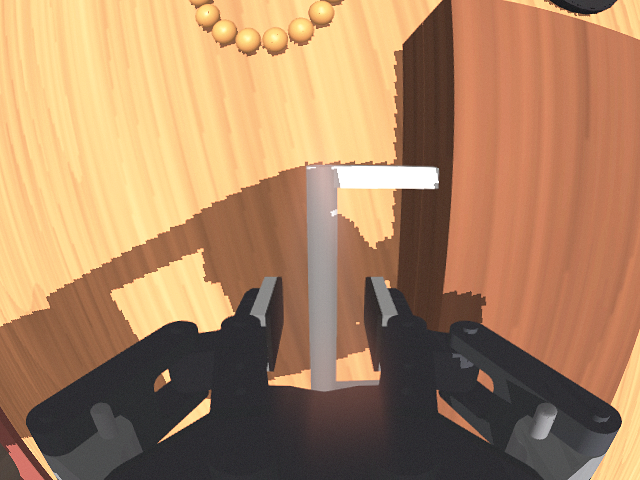

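drive_tool --increments '[{"grip":0.4,"tx":0,"ty":0,"tz":10,"wx":0,"wy":0,"wz":0},{"grip":0.4,"tx":0,"ty":0,"tz":18,"wx":0,"wy":0,"wz":0},{"grip":0.4,"tx":0,"ty":0,"tz":19,"wx":0,"wy":0,"wz":0},{"grip":0.4,"tx":0,"ty":0,"tz":19,"wx":0,"wy":0,"wz":0},{"grip":0,"tx":0,"ty":0,"tz":19,"wx":0,"wy":0,"wz":0},{"grip":0,"tx":0,"ty":0,"tz":19,"wx":0,"wy":0,"wz":0},{"grip":0,"tx":0,"ty":0,"tz":19,"wx":0,"wy":0,"wz":0},{"grip":0,"tx":0,"ty":0,"tz":19,"wx":0,"wy":0,"wz":0},{"grip":0,"tx":0,"ty":0,"tz":19,"wx":0,"wy":0,"wz":0}]' --newtons 30

```text
time: 8.5
tcp_pos: [491.1, 164.8, 46.8]
tcp_rot: [0.783, 0.622, -0.001, -0.001]
force: [-6.0, 1.0, 5.1]
width: 0.128
```

```bash
python3 -c "
from wl import *
tool([491.6,164.2,46])
M=R.from_quat(arm.state()['tcp_rot']).as_matrix();print(np.round(M,3))
# arc in tool y/-z from th=0
for th in np.arange(.1,1.17,.0964):
  b=165*np.cos(th)-20*np.sin(th);u=165*np.sin(th)+20*np.cos(th);print(round(th,3),round(165-b,1),round(u-20,1))
"
```

```text
t 8.5 tcp [491.1 164.8  46.8] yaw_y -13.04 shift [-0.5  0.6  0.8] tilt [-0.001  0.    -1.   ] F [-6.   1.   5.1] w 0.128 q6 0.4 qv 0.002
[[ 0.226  0.974 -0.001]
 [ 0.974 -0.226  0.   ]
 [-0.    -0.001 -1.   ]]
0.1 2.8 16.4
0.196 7.1 31.8
0.293 12.8 46.8
0.389 19.9 61.1
0.486 28.4 74.7
0.582 38.2 87.4
0.678 49.1 99.1
0.775 61.1 109.7
0.871 74.1 119.1
0.968 87.9 127.2
1.064 102.4 134.0
1.16 117.5 139.3
```

drive_tool --increments '[{"grip":0,"tx":0,"ty":1,"tz":-6.6,"wx":0,"wy":0,"wz":0},{"grip":0,"tx":0,"ty":2,"tz":-13,"wx":0,"wy":0,"wz":0},{"grip":0,"tx":0,"ty":3.6,"tz":-19.6,"wx":0,"wy":0,"wz":0},{"grip":0,"tx":0,"ty":5.3,"tz":-26,"wx":0,"wy":0,"wz":0},{"grip":0,"tx":0,"ty":7.3,"tz":-32.4,"wx":0,"wy":0,"wz":0},{"grip":0,"tx":0,"ty":9.5,"tz":-38.6,"wx":0,"wy":0,"wz":0},{"grip":0,"tx":0,"ty":12,"tz":-44.8,"wx":0,"wy":0,"wz":0},{"grip":0,"tx":0,"ty":14.7,"tz":-51,"wx":0,"wy":0,"wz":0},{"grip":0,"tx":0,"ty":17.6,"tz":-57,"wx":0,"wy":0,"wz":0},{"grip":0,"tx":0,"ty":20.8,"tz":-62.7,"wx":0,"wy":0,"wz":0},{"grip":0,"tx":0,"ty":24.2,"tz":-68.4,"wx":0,"wy":0,"wz":0},{"grip":0,"tx":0,"ty":28,"tz":-74,"wx":0,"wy":0,"wz":0}]'

```text
time: 9.5
tcp_pos: [516.9, 158.9, 121.1]
tcp_rot: [0.783, 0.622, -0.002, -0.002]
force: [-11.1, 5.0, 4.3]
width: 0.123
```

```bash
python3 -c "
from wl import *
tool([491.6,164.2,46])
look('w6',{'bar':140})"
```

```text
t 9.5 tcp [516.9 158.9 121.1] yaw_y -13.04 shift [ -0.5 -25.5  75.3] tilt [-0.005  0.001 -1.   ] F [-11.1   5.    4.3] w 0.123 q6 0.38 qv 0.148
bar {'point': [324.9, 316.0], 'confidence': 0.73} [517.2975583  159.35751167 140.        ]
```

View pics/w6.png

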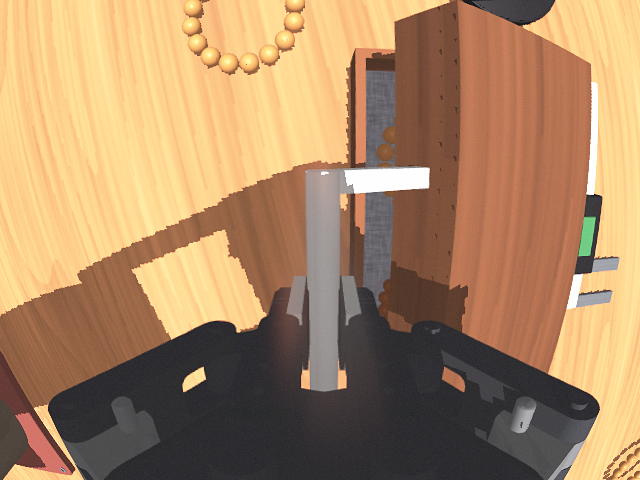

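drive_tool --increments '[{"grip":0,"tx":0,"ty":2.5,"tz":-5.4,"wx":0,"wy":0,"wz":0},{"grip":0,"tx":0,"ty":6.3,"tz":-10.6,"wx":0,"wy":0,"wz":0},{"grip":0,"tx":0,"ty":10.6,"tz":-15.7,"wx":0,"wy":0,"wz":0},{"grip":0,"tx":0,"ty":15,"tz":-20.6,"wx":0,"wy":0,"wz":0},{"grip":0,"tx":0,"ty":19.8,"tz":-25.3,"wx":0,"wy":0,"wz":0},{"grip":0,"tx":0,"ty":24.6,"tz":-29.8,"wx":0,"wy":0,"wz":0},{"grip":0,"tx":0,"ty":29.7,"tz":-34.2,"wx":0,"wy":0,"wz":0},{"grip":0,"tx":0,"ty":34.9,"tz":-38.3,"wx":0,"wy":0,"wz":0},{"grip":0,"tx":0,"ty":40.3,"tz":-42.2,"wx":0,"wy":0,"wz":0},{"grip":0,"tx":0,"ty":45.8,"tz":-46,"wx":0,"wy":0,"wz":0},{"grip":0,"tx":0,"ty":51.5,"tz":-49.4,"wx":0,"wy":0,"wz":0},{"grip":0,"tx":0,"ty":57.3,"tz":-52.6,"wx":0,"wy":0,"wz":0}]'

```text
time: 10.6
tcp_pos: [575.8, 145.6, 176.0]
tcp_rot: [0.783, 0.622, 0.001, 0.0]
force: [-5.6, 2.5, 7.9]
width: 0.129
```

```bash
python3 -c "
from wl import *
tool([605.7,138.2,185])
look('w7',{'bar':192})"
```

```text
t 10.6 tcp [575.8 145.6 176. ] yaw_y -13.04 shift [-0.5 30.9 -8.9] tilt [ 0.002  0.001 -1.   ] F [-5.6  2.5  7.9] w 0.129 q6 0.34 qv 0.199
bar {'point': [323.3, 312.7], 'confidence': 0.92} [575.39114772 146.12178998 192.        ]
```

View pics/w7.png

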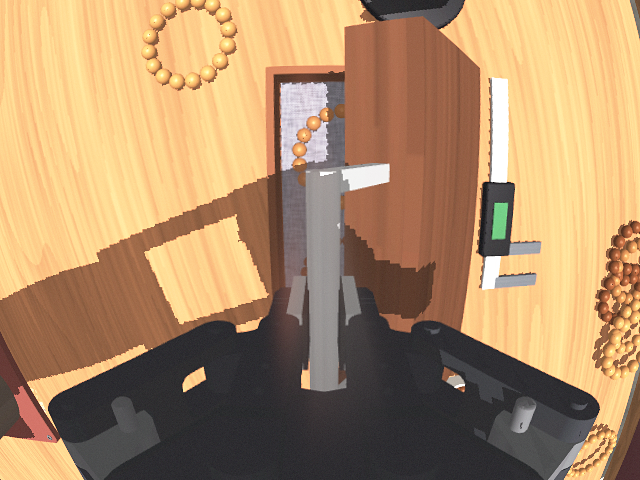

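drive_tool --increments '[{"grip":0,"tx":0,"ty":4.4,"tz":-3.2,"wx":0,"wy":0,"wz":0},{"grip":0,"tx":0,"ty":10.4,"tz":-6.1,"wx":0,"wy":0,"wz":0},{"grip":0,"tx":0,"ty":16.6,"tz":-8.7,"wx":0,"wy":0,"wz":0},{"grip":0,"tx":0,"ty":19.6,"tz":-9.8,"wx":0,"wy":0,"wz":0},{"grip":0,"tx":0,"ty":22.8,"tz":-11,"wx":0,"wy":0,"wz":0},{"grip":0,"tx":0,"ty":25,"tz":-11.8,"wx":0,"wy":0,"wz":0},{"grip":0,"tx":0,"ty":26,"tz":-12.1,"wx":0,"wy":0,"wz":0},{"grip":0,"tx":0,"ty":26,"tz":-12.1,"wx":0,"wy":0,"wz":0},{"grip":0,"tx":0,"ty":26,"tz":-12.1,"wx":0,"wy":0,"wz":0}]'

```text
time: 11.45
tcp_pos: [601.2, 139.7, 186.6]
tcp_rot: [0.783, 0.622, 0.001, 0.0]
force: [-2.3, 4.6, 6.8]
width: 0.125
```

```bash
python3 -c "
from wl import *
from fit import W
tool([605.7,138.2,185])
look('w8',{'bar':203})
import cv2
for c in ['scene','top']:
  im=arm.get_image(c);cv2.imwrite('pics/%s2.png'%c,im[:,:,::-1])
  for d in arm.spot_point(c,'bar')[:1]: print(c,d,unz(c,d['point'],204))
v=[594,140.9,-.227]
for th in (1.05,1.16,1.27):
  q=[(60-(165*np.cos(th)-20*np.sin(th)),0,45+165*np.sin(th)+20*np.cos(th)),
     *[(60-(a*np.cos(th)-b*np.sin(th)),y,45+a*np.sin(th)+b*np.cos(th)) for a,b in((120,0),(120,40)) for y in(120,-120)]]
  print(th,np.round(W(v,q[0]),1),np.round(proj('scene',W(v,q)),1).tolist(),np.round(proj('top',W(v,q)),1).tolist())
"
```

```text
t 11.45 tcp [601.2 139.7 186.6] yaw_y -13.05 shift [-0.5  4.7  1.6] tilt [ 0.002  0.001 -1.   ] F [-2.3  4.6  6.8] w 0.125 q6 0.33 qv 0.003
bar {'point': [322.9, 316.6], 'confidence': 0.95} [600.39398236 138.81114512 203.        ]
scene {'point': [350.0, 237.6], 'confidence': 0.91} [606.12709492 142.43263488 204.        ]
top {'point': [277.8, 209.9], 'confidence': 0.56} [600.76656941 140.10699401 204.        ]
1.05 [589.4 142.  198.1] [[358.2, 233.7], [391.2, 315.5], [320.6, 196.4], [371.2, 319.0], [301.2, 196.3]] [[276.5, 219.3], [198.4, 204.9], [360.7, 243.0], [202.0, 178.1], [367.5, 216.9]]
1.16 [606.1 138.1 204.3] [[348.1, 235.6], [384.5, 316.9], [314.1, 196.6], [362.7, 322.3], [293.3, 198.5]] [[279.4, 206.0], [199.7, 196.1], [362.9, 234.4], [204.4, 168.6], [369.7, 207.4]]
1.27 [623.4 134.1 208.5] [[337.4, 238.3], [377.2, 318.9], [307.2, 197.5], [353.9, 326.1], [285.4, 201.3]] [[282.5, 192.5], [201.4, 187.1], [365.1, 225.5], [207.0, 159.4], [371.7, 198.1]]
```

View pics/scene2.png

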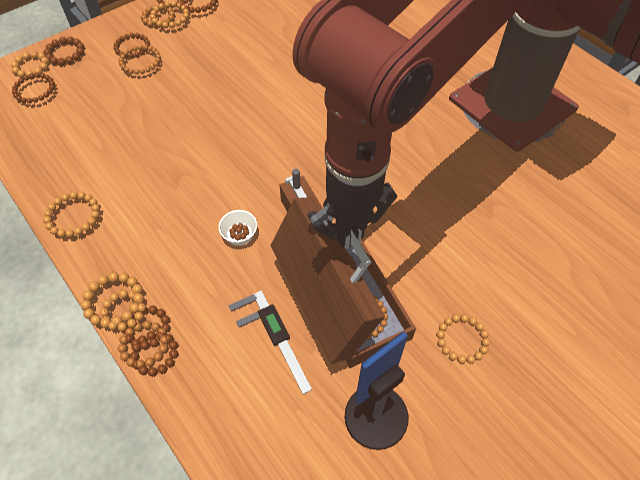

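View pics/top2.png

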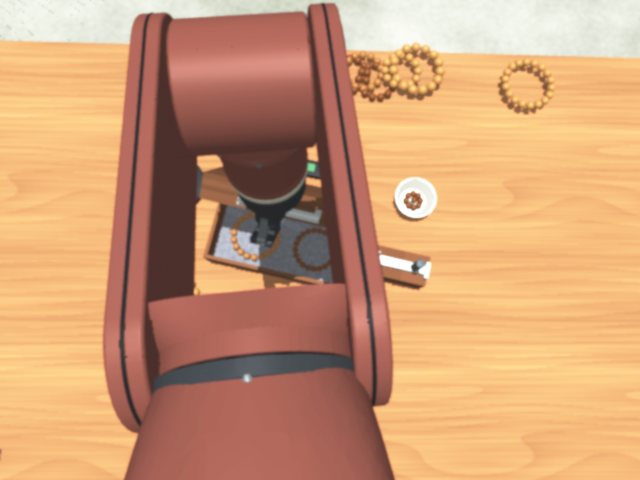

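```bash
python3 - <<'E'
import cv2
a=cv2.imread('pics/scene2.png')[180:380,255:425]
cv2.imwrite('pics/sc2.png',cv2.resize(a,None,fx=3,fy=3,interpolation=2))
E
```

```text
(no output)
```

View pics/sc2.png

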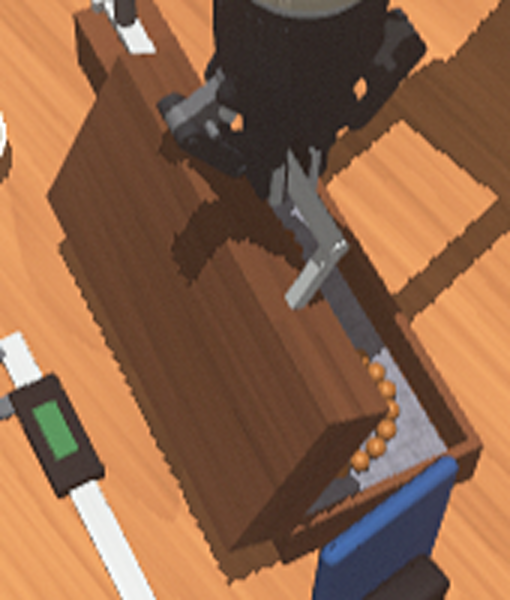

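drive_tool --increments '[{"grip":0,"tx":0,"ty":1,"tz":-0.3,"wx":0,"wy":0,"wz":0},{"grip":0,"tx":0,"ty":2,"tz":-0.8,"wx":0,"wy":0,"wz":0},{"grip":0,"tx":0,"ty":2,"tz":-0.8,"wx":0,"wy":0,"wz":0},{"grip":0,"tx":0,"ty":2,"tz":-0.8,"wx":0,"wy":0,"wz":0},{"grip":0,"tx":0,"ty":2,"tz":-0.8,"wx":0,"wy":0,"wz":0},{"grip":0,"tx":0,"ty":2,"tz":-0.8,"wx":0,"wy":0,"wz":0},{"grip":0,"tx":0,"ty":2,"tz":-0.8,"wx":0,"wy":0,"wz":0},{"grip":0,"tx":0,"ty":2,"tz":-0.8,"wx":0,"wy":0,"wz":0},{"grip":0,"tx":0,"ty":2,"tz":-0.8,"wx":0,"wy":0,"wz":0},{"grip":0,"tx":0,"ty":2,"tz":-0.8,"wx":0,"wy":0,"wz":0}]'

```text
time: 12.58
tcp_pos: [603.1, 139.3, 187.0]
tcp_rot: [0.783, 0.622, 0.001, 0.0]
force: [-1.8, 4.8, 5.7]
width: 0.125
```

```bash
python3 -c "
from wl import *
tool([605.7,138.2,185])
import cv2
im=arm.get_image('scene');cv2.imwrite('pics/scene3.png',im[:,:,::-1])
for n,z in dict(bar=204,knob=90,bracelet=0,caliper=0,bead_bowl=0,phone_stand=0).items():
  for d in arm.spot_point('scene',n)[:2]: print(n,d,np.round(unz('scene',d['point'],z),1))
a=cv2.imread('pics/scene0.png');b=cv2.imread('pics/scene3.png')
df=cv2.absdiff(a,b).max(2)
cv2.imwrite('pics/diff.png',(df>25).astype('uint8')*255)
tool([605.7,138.2,185])
"
```

```text
t 12.58 tcp [603.1 139.3 187. ] yaw_y -13.04 shift [-0.5  2.8  2.1] tilt [ 0.002  0.001 -1.   ] F [-1.8  4.8  5.7] w 0.125 q6 0.33 qv 0.001
bar {'point': [350.1, 241.4], 'confidence': 0.89} [610.3 147.6 204. ]
bar {'point': [374.2, 418.2], 'confidence': 0.44} [752.4 362.9 204. ]
knob {'point': [297.2, 174.3], 'confidence': 0.54} [541.8 -77.   90. ]
bracelet {'point': [463.7, 336.7], 'confidence': 0.86} [491.5 321.8   0. ]
caliper {'point': [283.9, 339.7], 'confidence': 0.86} [734.9 135.4   0. ]
bead_bowl {'point': [240.1, 231.9], 'confidence': 0.64} [669.7 -92.7   0. ]
phone_stand {'point': [375.5, 417.5], 'confidence': 0.8} [699.9 330.9   0. ]
t 12.93 tcp [603.1 139.3 187.1] yaw_y -13.05 shift [-0.5  2.8  2.1] tilt [ 0.002  0.001 -1.   ] F [-1.5  3.6  5.6] w 0.124 q6 0.33 qv 0.002
```

View pics/diff.png

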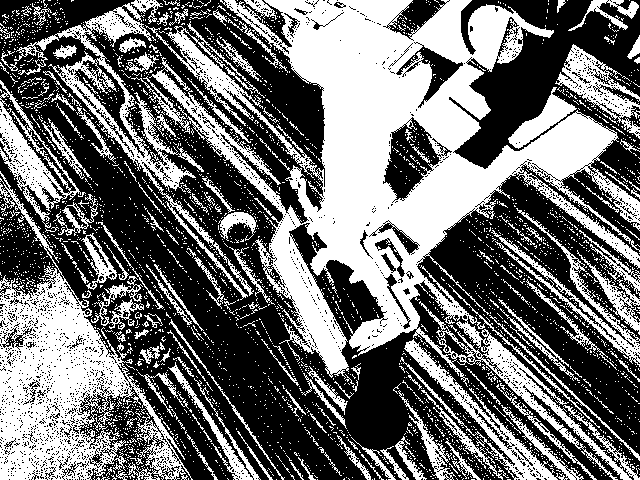

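```bash
python3 -c "
from workcell import arm
print(arm.hand_in())"
```

```text
the job is handed in; nothing more can be done
None
```

I drew the bolt fully open, raised the lid by its bar to the balance point, and handed the job in at about 13 s with the gripper still holding the bar. The hand-in gave no verdict.

- **Bolt:** I pulled it about 27.5 mm from a start of roughly 3–4 mm until it pushed back with about 6 N. The wrist picture shows its end against the end stop. Later scene pictures put the knob within a few mm of its fully open position.
- **Lid:** the angle is about 1.14–1.16 rad, against a target of 1.16 with ±0.09 allowed. The arm position gives about 1.14, and the lid corners in the scene picture gave 1.135–1.17 before a last 2 mm nudge. These estimates differ by about 0.03 rad. In the last reading the arm was still (joint speeds at most 0.002 rad/s) and the fingers were on the bar, with a grip set to 30 N.
- **Failed check:** the last network spot of the bar in the scene view was about 10 mm from the arm's reading. I took this for detector error, because the bar was still between the fingers.
- **Bystanders:** comparing the first and last scene pictures shows no movement of the bracelet, caliper, bowl or phone stand.
- **Leftover force:** a steady push of about 7 N on the tool remained at hand-in, from a small mismatch between my path and the lid's arc.

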